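Slide the white calibration puck along the rail into the meter's reading pocket

ROBOT

A 6-joint arm with a two-finger parallel gripper is mounted at the origin on the work surface. World frame = base frame: x ahead of the robot, y to its left, z up, the work surface at z = 0. Lengths are in m, angles in rad, forces in N, time in s.
With the tool pointing down it reaches from about 0.4 to 0.825 m from the base axis. Payload 7 kg.
Tool frame: the origin (TCP) lies at the very end of the fingers, on their centre line; the grasp point (between the pads) lies 19 mm behind it; z points along the fingers, y is the line along which they close (so a half turn about z gives the same grasp; the last joint's range is limited). The gripper opens to 85 mm and grips with 20 to 120 N. Pads are 22 mm wide; open, the fingers measure 114 mm over their backs; the gripper's body (76 mm by 85 mm) begins 54 mm behind the grasp point. The pads swing forward as they close: fully open they stand 13 mm farther back than shut.
Start: joints at [0.288, 0.359, 0.012, 0, -1.224, -0.288], TCP at [0.675, -0, 0.231] pointing down, gripper open.
Joint ranges: [-3.07, 3.07], [-1.43, 2.12], [-1.02, 1.25], [-3.03, 1.67], [-3.05, -0], [-3.03, 3.03]. Speed limits (rad/s): [2.39, 2.39, 3.01, 3.14, 3.14, 3.14].

INTERFACE

Orientations are given as a rotation vector (axis times angle).
In Python, from rig import robot gives the robot as it stands.
- The arm moves only by the tool carry_out, never from a script. Its argument "series" is a list of rows, each an object of numbers: "tx", "ty", "tz": the shift along the tool's x, y, z in cm; "spin": the turn about the tool's z in rad; "hand": the closure, from 0 (fully open) to 1 (shut). In form: [{"tx": .., "ty": .., "tz": .., "spin": .., "hand": ..}, ...]. A call has 1 to 20 rows; each row shifts and turns the commanded pose from where the row before left it, along the tool's axes as they then stand; what a row does not reach is not made up. A row lasts 1/12 s, in which the tool goes at most 41.7 mm and 7.16 degrees, less where a joint would pass 70% of its speed; a pose out of reach is approached as far as the arm can. A call is refused whole if a number of a shift passes 4.17 or a number of a turn 0.125, either way. A call with a gripper value outside its range is refused whole. The fingers move at their own pace and stop on an object; "force" is the grip in N (left out, the last holds). Time passes only in rows, so rows that do not move let the fingers close. It gives the time, the measured TCP pose, the force, the opening and the grip force at its end, in the units of the state.
- robot.sense(): the state, without advancing time (a new reading comes with each control period).
- robot.read_camera(name): name is "scene" or "side" or "wrist"; returns a dict with "img" (420x560x3 uint8, blue, green, red), "range_z" (420x560 float32, m along the optical axis (not along the pixel's ray), 0 where there is no reading), "mtx" (3x3 intrinsics, pixels), "position" and "attitude" of the camera in the world; the wrist camera has in their place "hand_eye" (4x4, takes a point from camera to tool coordinates, whose origin is the TCP and whose axes are the flange's). Camera axes: x right, y down, z forward; pixel columns grow to the right and rows downward; lengths in m; the calibration is good to about 2 mm. The wrist camera is an equidistant fisheye: a pixel r from the principal point sees the ray r / f radians off the axis. A picture is of the moment at which its call begins: read the wrist's pose just before it.
- robot.finish_job(): hands the job in; it is judged then, once.
The state is a dict: "time": time; "joint_pos": joint angles; "joint_velocities": joint speeds; "effort": joint torques, N m; "position": TCP position; "eef_rot": TCP orientation; "contact_force": force on the tool from outside, world axes, zero at the start; "moment": the same for the moment, N m; "finger_gap": opening from 0.0 (shut) to 1.0 (fully open); "gripper_force": force on a finger pad.
Only numpy, scipy, OpenCV 4.12 (cv2) and the standard library are available. Lean on these libraries where they do the work, as an engineer would, in place of code of your own. Each camera call takes 0.05 s, during which the arm holds its last target. There are 200 camera calls.

TASK

Get the colour meter ready for calibration: with a fingertip, push the loose white puck back against the meter's long rail before it reaches the engraved cross line, then slide it along the rail, keeping it pinned against the rail all the way, into the recessed corner pocket at the rail's closed end until it drops in and lies flat. The puck is only pushed along the deck, never lifted or stood on edge, and the vial on the deck and the jar and bottle beside the meter stay where they are.

Things in the scene. Friction and masses are not known exactly. Their poses are not given: they have to be found in the camera images.
- meter: Fixed low white colour meter, 150 (x) by 320 (y) by 30 mm high, turned up to 0.35 rad about the vertical. Origin: centre of its underside on the bench, z up. Flat dark steel deck at z = 30 mm, x -75 to 75, y -160 to 100 mm, without walls at its -x side and -y end. A flat display panel, not used, lies beyond the stop (y 110 to 160 mm). 'Meter x, y, z' elsewhere means this frame.
- rail_face (a point): Point on the face, looking to -x, of the straight steel rail, at deck height: meter x = 50, y = -70, z = 30 mm; axes as the meter's. The rail runs along y from meter y = -150 to 110 mm, is 12 mm thick (x 50 to 62) and stands 14 mm above the deck.
- stop_face (a point): Point on the face, looking to -y, of the steel end stop that closes the rail's +y end, at deck height: meter x = 30, y = 100, z = 30 mm; axes as the meter's. The stop runs from meter x = -62 to 50 mm, is 10 mm thick and stands 14 mm above the deck.
- line (a point): Middle of the thin pale engraved line (flush with the deck) that crosses the deck along the meter's x at meter y = 20 mm. The puck has to be against the rail before its centre passes this line.
- pocket (a point): Centre of the pocket's floor: a square recess 46 by 46 mm with bare metal floor and a round glass window in it, 4 mm below the deck, in the corner of rail and end stop, which form two of its sides; plain 4 mm steps form the others. At meter x = 27, y = 77, z = 26 mm; axes as the meter's. A puck touching rail and stop has its centre at meter x = 30, y = 80 mm.
- puck: Loose solid white PTFE disc, 40 mm in diameter, 14 mm high, about 40 g, lying flat on the deck towards the open (-y) end, its edge 15 to 55 mm from the rail. Origin: centre of its underside; z up. Slippery: friction about 0.18 on deck, rail and fingers alike. It drops into the pocket only once its rear edge has cleared the step, in the last 6 mm before the stop.
- vial: Bystander: loose small amber vial with a black cap, 24 mm in diameter, 44 mm tall, standing on the deck near the stop, away from the rail (about meter x = -55, y = 78 mm). Origin: centre of its underside.
- jar: Bystander: loose amber jar, 52 mm in diameter, 75 mm tall, standing on the bench off the meter's -y end. Origin: centre of its underside.
- solvent: Bystander: loose clear bottle with a blue cap, 60 mm in diameter, 130 mm tall, standing on the bench off the meter's +y end. Origin: centre of its underside.
Things that resemble listed ones, but are neither listed nor needed, are in the scene too. Of the things shaped like the puck, the white one is meant.

How it is judged:
By the outcome, as a careful person would: the job done as asked, in the order asked, and still so for the second after the job is handed in, with the robot touching nothing.
It also fails if it takes over 51 s, if anything falls off the work surface, if the arm or the gripper's body presses on something with over 40 N, if the wrist force passes 120 N, or if a joint passes its speed limit or range.

## Working session

There is one attempt and no reset: what is moved stays moved. The work goes in short steps, Python scripts to look and compute and a tool call to move; the robot and the scene stay as the last step left them, time stands still between calls to the robot, and variables do not carry over. Pictures are saved under pics/ and viewed, at most 10 in all, crops included, and the job is handed in when it is done.

Besides the shell and the picture viewer there is one more tool, called as a command line: name --argument value ..., lists and objects as JSON in quotes. carry_out: Moves the arm, as the interface text tells. Its arguments: {"type":"object","properties":{"series":{"type":"array","items":{"type":"object","properties":{"tx":{"type":"number"},"ty":{"type":"number"},"tz":{"type":"number"},"spin":{"type":"number"},"hand":{"type":"number"}}}},"force":{"type":"number"}},"required":["series"]}

```bash
mkdir -p pics
cat > h.py <<'E'
from rig import robot
import numpy as np, cv2
from scipy.spatial.transform import Rotation as R
def rot(a):
    a=np.array(a,float)
    if a.shape==(3,3): return a
    return (R.from_rotvec(a) if a.size==3 else R.from_quat(a)).as_matrix()
def cast(c,uv,z):
    "pixels -> world points on plane height z"
    uv=np.atleast_2d(uv).astype(float); d=np.c_[uv,np.ones(len(uv))]@np.linalg.inv(c["mtx"]).T@rot(c["attitude"]).T
    p=np.array(c["position"]); return p+d*((z-p[2])/d[:,2:])
E
python3 - <<'E'
from h import *
s=robot.sense(); print(s["time"],s["position"],s["eef_rot"])
ims=[]
for n in("scene","side"):
    c=robot.read_camera(n); print(n,c["position"],c["attitude"],c["mtx"].tolist() if hasattr(c["mtx"],'tolist') else c["mtx"]); cv2.imwrite(f"pics/{n}.png",c["img"])
E
```

```text
0.0 [ 6.74518850e-01 -3.89817328e-05  2.30366568e-01] [ 2.22040241e+00 -2.22063046e+00 -1.64155650e-03]
scene [ 0.97757205 -0.53164342  0.51793036] [-2.08241479 -0.69434863  0.37088715] [[413.59708753175323, 0.0, 278.4269660479687], [0.0, 413.59708753175323, 211.91398273113262], [0.0, 0.0, 1.0]]
side [-0.00556887 -0.51867466  0.55213115] [-1.97525588  0.87370724 -0.49749953] [[527.4782696610312, 0.0, 277.046847789572], [0.0, 527.4782696610312, 207.8170427051139], [0.0, 0.0, 1.0]]
```

View pics/scene.png

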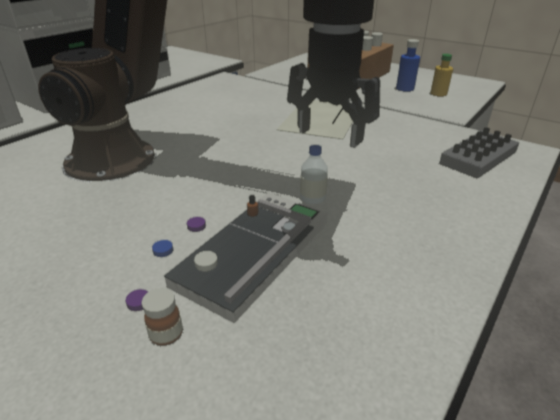

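View pics/side.png

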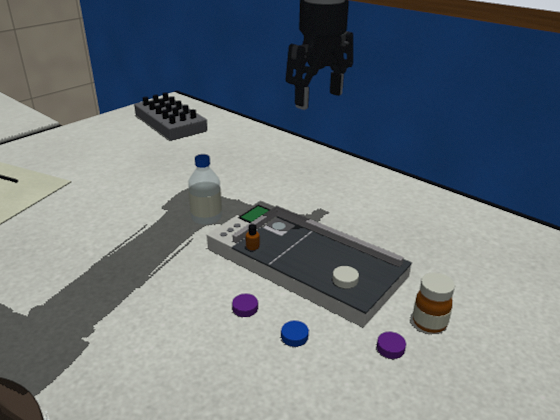

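```bash
cat >> h.py <<'E'
def cloud(c):
    v,u=np.mgrid[0:420,0:560]; r=c["range_z"]; d=np.stack([u,v,np.ones_like(u)],-1)@np.linalg.inv(c["mtx"]).T
    return (d*r[...,None])@rot(c["attitude"]).T+np.array(c["position"])
E
python3 - <<'E'
from h import *
for n,rc in(("scene",(206,261)),("side",(345,276))):
    c=robot.read_camera(n); P=cloud(c); img=c["img"]; hsv=cv2.cvtColor(img,cv2.COLOR_BGR2HSV)
    box=cv2.inRange(P[...,2],0.022,0.050)&cv2.inRange(P[...,0],0.3,0.95)
    k,l,st,ce=cv2.connectedComponentsWithStats(cv2.morphologyEx(box,cv2.MORPH_OPEN,np.ones((3,3))))
    i=l[rc[1]-0,rc[0]]; m=l==i
    print(n,k,i,st[i], "rect",cv2.minAreaRect(P[m][:,:2].astype(np.float32)*1000))
    z=P[m][:,2]; print(np.histogram(z,bins=np.arange(.02,.052,.002)))
    q=P[m&(P[...,2]>.039)&(P[...,2]<.049)]
    # puck white contour
    w=cv2.inRange(img,(110,110,110),(255,255,255)); win=np.zeros_like(w); win[rc[1]-18:rc[1]+18,rc[0]-20:rc[0]+20]=255
    top=(w&win)>0; v,u=np.nonzero(top)
    cs,_=cv2.findContours((w&win),cv2.RETR_EXTERNAL,cv2.CHAIN_APPROX_NONE); cc=max(cs,key=cv2.contourArea)
    print("puck area",cv2.contourArea(cc),cv2.fitEllipse(cc)); 
    print("puck top circle",cv2.minEnclosingCircle((cast(c,cc[:,0],.044)[:,:2]*1000).astype(np.float32)), "depth",P[top].mean(0),np.median(P[top][:,2]))
    x0,y0,w0,h0=st[i][:4]; cv2.imwrite(f"pics/{n}_c.png",cv2.resize(img[y0-25:y0+h0+20,x0-10:x0+w0+10],None,fx=3.2,fy=3.2,interpolation=cv2.INTER_CUBIC)); print("crop",x0-10,y0-25,w0+20,h0+45)
E
```

```text
scene 11 9 [ 164  192  163  122 9255] rect ((567.0531616210938, -68.39663696289062), (154.02529907226562, 323.1018981933594), 4.346163749694824)
(array([   0,  125,  161,  196,  439, 4149, 2290,  188,  143,  125,  155,
        164,  760,  347,   13]), array([0.02 , 0.022, 0.024, 0.026, 0.028, 0.03 , 0.032, 0.034, 0.036,
       0.038, 0.04 , 0.042, 0.044, 0.046, 0.048, 0.05 ]))
puck area 254.5 ((205.10610961914062, 258.23736572265625), (14.733179092407227, 22.152502059936523), 80.24622344970703)
puck top circle ((542.5205078125, -170.30624389648438), 20.831192016601562) depth [ 0.5171887  -0.15853479  0.03170269] 0.044833482477753595
crop 154 167 183 167
side 5 3 [  207   201   205   114 10826] rect ((567.0428466796875, -68.63052368164062), (153.7633056640625, 322.147705078125), 4.327596187591553)
(array([   0,  190,  283,  449, 2992, 4394,  448,  186,  198,  197,  206,
        588,  649,   33,   13]), array([0.02 , 0.022, 0.024, 0.026, 0.028, 0.03 , 0.032, 0.034, 0.036,
       0.038, 0.04 , 0.042, 0.044, 0.046, 0.048, 0.05 ]))
puck area 307.0 ((345.4425354003906, 273.62762451171875), (15.495062828063965, 25.38671875), 97.69575500488281)
puck top circle ((541.246826171875, -170.04913330078125), 20.459360122680664) depth [ 0.53802792 -0.17210091  0.04690695] 0.044096631894840366
crop 197 176 225 159
```

View pics/side_c.png

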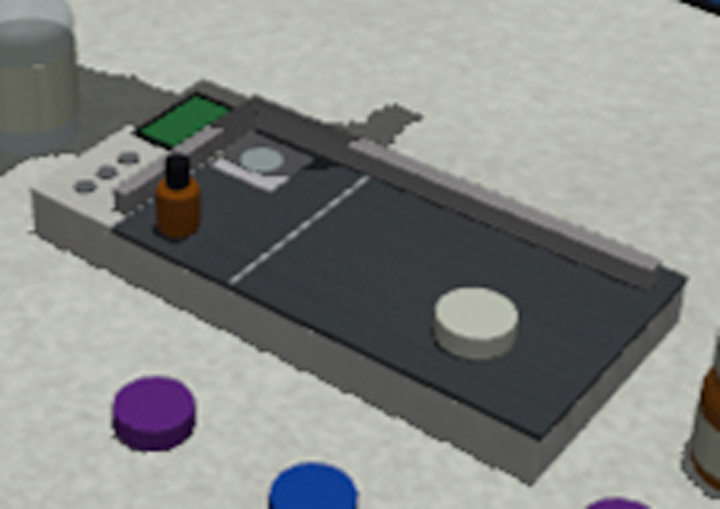

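Run:
```python
from h import *
c=robot.read_camera("side"); f=lambda a:np.array(a)/3.2+[197,176]
print("corners -x-y,+x-y; line L,R; deck -x end near stop",(cast(c,f([[540,437],[687,280],[232,282],[367,179],[112,230]]),.03)*1000).round(1)[:,:2].tolist())
print("rail base -y end, rail base at line",(cast(c,f([[643,286],[367,179]]),.03)*1000).round(1).tolist())
print("rail top front edge",(cast(c,f([[655,272],[352,152]]),.044)*1000).round(1).tolist())
print("puck top L,R,T,B",(cast(c,f([[434,320],[518,323],[476,288],[476,343]]),.044)*1000).round(1).tolist())
print("pocket window",(cast(c,f([[262,159]]),.026)*1000).round(1).tolist())
```

```text
corners -x-y,+x-y; line L,R; deck -x end near stop [[503.2, -234.5], [650.4, -224.5], [493.1, -55.5], [611.8, -47.3], [483.3, 21.6]]
rail base -y end, rail base at line [[630.9, -210.6, 30.0], [611.8, -47.3, 30.0]]
rail top front edge [[627.8, -217.4, 44.0], [610.4, -37.1, 44.0]]
puck top L,R,T,B [[523.2, -159.1, 44.0], [548.4, -190.0, 44.0], [557.0, -159.3, 44.0], [522.8, -184.0, 44.0]]
pocket window [[592.0, 12.9, 26.0]]
```

View pics/scene_c.png

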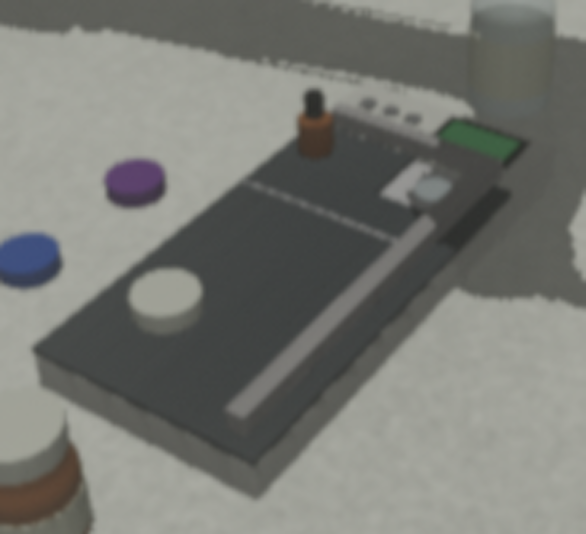

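The close-ups confirm the choice. The candidates in the side image are discs at (245,305) purple, (295,333) blue, (391,345) purple and (345,276) white. Only the white one lies on the deck, so it is the puck. Next I'll shut the hand, turn a flat finger face to 45° to the rail, and move behind the puck.

carry_out --series '[{"spin": 0.12,"hand": 1},{"spin": 0.12,"hand": 1},{"spin": 0.12,"hand": 1},{"spin": 0.12,"hand": 1},{"spin": 0.115,"hand": 1},{"spin": 0.115,"hand": 1},{"tx": 2.6,"ty": -0.1,"hand": 1},{"tx": 2.6,"ty": -0.1,"hand": 1},{"tx": 2.6,"ty": -0.1,"hand": 1},{"tx": 2.6,"ty": -0.1,"hand": 1},{"tx": 2.6,"ty": -0.1,"tz": 1,"hand": 1},{"tx": 2.6,"ty": -0.1,"tz": 1,"hand": 1},{"tx": 2.6,"ty": -0.1,"tz": 2,"hand": 1},{"tx": 2.6,"ty": -0.1,"tz": 2,"hand": 1},{"tx": 2.6,"ty": -0.1,"tz": 2,"hand": 1},{"tx": 2.6,"ty": -0.1,"tz": 2,"hand": 1},{"tz": 1,"hand": 1},{"hand": 1},{"hand": 1}]'

```text
invalid input
```

Run:
```python
from h import *
s=robot.sense(); print(s["time"],s["position"],rot(s["eef_rot"]).round(3).tolist(),s["finger_gap"],s["contact_force"])
c=robot.read_camera("side"); i=c["img"][130:370,200:500]; 
w=robot.read_camera("wrist")["img"]
a=cv2.resize(i,(500,400)); b=cv2.resize(w,(300,225)); o=np.zeros((400,800,3),np.uint8); o[:,:500]=a; o[:225,500:]=b; cv2.imwrite("pics/a1.png",o)
```

```text
0.25 [ 6.74792164e-01 -1.21744534e-05  2.30849677e-01] [[-0.0, -1.0, -0.001], [-1.0, 0.0, -0.0], [0.0, 0.001, -1.0]] 1.0016735515762203 [ 0.01583002  0.06116538 -0.34955626]
```

View pics/a1.png

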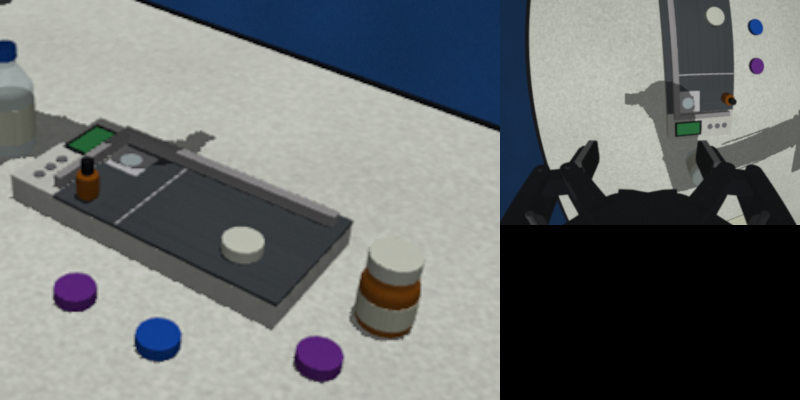

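The arm has not moved because the call was refused, probably for leaving out row fields. The wrist view shows the same layout. I'll resend with every field filled in.

carry_out --series '[{"tx": 0,"ty": 0,"tz": 0,"spin": 0.12,"hand": 1},{"tx": 0,"ty": 0,"tz": 0,"spin": 0.12,"hand": 1},{"tx": 0,"ty": 0,"tz": 0,"spin": 0.12,"hand": 1},{"tx": 0,"ty": 0,"tz": 0,"spin": 0.12,"hand": 1},{"tx": 0,"ty": 0,"tz": 0,"spin": 0.115,"hand": 1},{"tx": 0,"ty": 0,"tz": 0,"spin": 0.115,"hand": 1},{"tx": 2.6,"ty": -0.1,"tz": 0,"spin": 0,"hand": 1},{"tx": 2.6,"ty": -0.1,"tz": 0,"spin": 0,"hand": 1},{"tx": 2.6,"ty": -0.1,"tz": 0,"spin": 0,"hand": 1},{"tx": 2.6,"ty": -0.1,"tz": 0,"spin": 0,"hand": 1},{"tx": 2.6,"ty": -0.1,"tz": 1,"spin": 0,"hand": 1},{"tx": 2.6,"ty": -0.1,"tz": 1,"spin": 0,"hand": 1},{"tx": 2.6,"ty": -0.1,"tz": 2,"spin": 0,"hand": 1},{"tx": 2.6,"ty": -0.1,"tz": 2,"spin": 0,"hand": 1},{"tx": 2.6,"ty": -0.1,"tz": 2,"spin": 0,"hand": 1},{"tx": 2.6,"ty": -0.1,"tz": 2,"spin": 0,"hand": 1},{"tx": 0,"ty": 0,"tz": 1,"spin": 0,"hand": 1},{"tx": 0,"ty": 0,"tz": 0,"spin": 0,"hand": 1},{"tx": 0,"ty": 0,"tz": 0,"spin": 0,"hand": 1}]'

```text
time: 1.93
position: [0.5133, -0.2039, 0.1214]
eef_rot: [1.31, -2.855, 0.0]
contact_force: [0.7, 0.7, 0.3]
finger_gap: 0.006
gripper_force: 0.0
```

carry_out --series '[{"tx": 0,"ty": 0,"tz": 2.5,"spin": 0,"hand": 1},{"tx": 0,"ty": 0,"tz": 2.5,"spin": 0,"hand": 1},{"tx": 0,"ty": 0,"tz": 2,"spin": 0,"hand": 1},{"tx": 0,"ty": 0,"tz": 1,"spin": 0,"hand": 1},{"tx": 0,"ty": 0,"tz": 0.5,"spin": 0,"hand": 1},{"tx": 0,"ty": 0,"tz": 0,"spin": 0,"hand": 1}]'

```text
time: 2.43
position: [0.5137, -0.2033, 0.0362]
eef_rot: [1.312, -2.854, -0.0]
contact_force: [-0.2, -0.3, 0.0]
finger_gap: -0.002
gripper_force: 0.0
```

```bash
cat > look.py <<'E'
from h import *
import sys
s=robot.sense(); print(round(s["time"],2),s["position"].round(4),s["contact_force"].round(2))
a=cv2.resize(robot.read_camera("side")["img"][170:330,195:435],(600,400),interpolation=cv2.INTER_CUBIC)
b=cv2.resize(robot.read_camera("scene")["img"][180:340,155:335],None,fx=1.11,fy=1.11)
o=np.zeros((400,800,3),np.uint8); o[:,:600]=a; o[:b.shape[0],600:600+b.shape[1]]=b[:,:200]; 
w=cv2.resize(robot.read_camera("wrist")["img"],(200,150)); o[250:,600:]=w; cv2.imwrite("pics/%s.png"%sys.argv[1],o)
E
python3 look.py a2
```

```text
2.43 [ 0.5137 -0.2033  0.0362] [-0.25 -0.32  0.02]
```

View pics/a2.png

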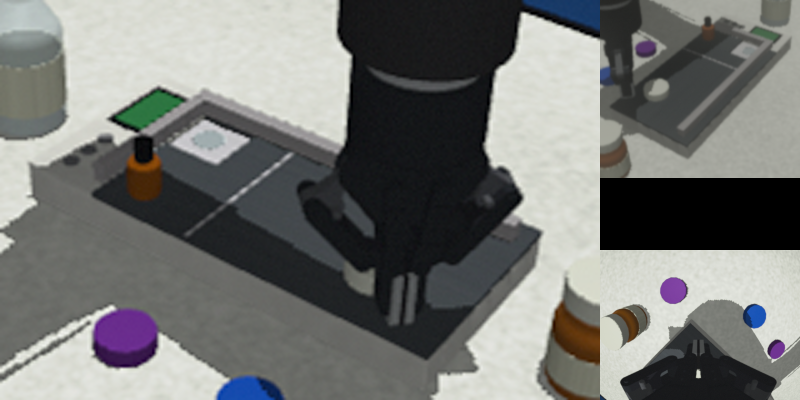

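The fingertips stand on the deck side just behind the puck, with the puck at (360,275) in the left panel. Before pushing I'll check the gripper's width against height for vial clearance.

Run:
```python
from h import *
s=robot.sense(); Rm=rot(s["eef_rot"]); Q=[]
for n in("side","scene"):
    P=cloud(robot.read_camera(n)).reshape(-1,3); Q.append((P-s["position"])@Rm)
Q=np.vstack(Q); Q=Q[(abs(Q[:,0])<.06)&(abs(Q[:,1])<.09)]
for h in np.arange(.012,.11,.01):
    q=Q[(-Q[:,2]>h)&(-Q[:,2]<h+.01)]
    q=q[(q[:,0]>-.02)|(h>.012)]
    if len(q): print(round(h,3),len(q),np.percentile(q[:,0],[1,99]).round(3),np.percentile(q[:,1],[1,99]).round(3))
P=cloud(robot.read_camera("side"))
```

```text
0.012 176 [-0.011  0.012] [-0.017  0.012]
0.022 176 [-0.01   0.031] [-0.09   0.012]
0.032 100 [-0.006  0.033] [-0.089  0.012]
0.042 245 [-0.013  0.014] [-0.035  0.029]
0.052 430 [-0.012  0.013] [-0.041  0.036]
0.062 381 [-0.014  0.018] [-0.05   0.044]
0.072 449 [-0.017  0.018] [-0.058  0.052]
0.082 605 [-0.015  0.018] [-0.064  0.06 ]
0.092 752 [-0.018  0.02 ] [-0.063  0.058]
0.102 638 [-0.019  0.02 ] [-0.047  0.042]
```

The linkage is under ±30 mm wide at vial height, so it clears the vial. Now the diagonal push towards the rail.

carry_out --series '[{"tx": -0.4,"ty": 0,"tz": 0,"spin": 0,"hand": 1},{"tx": -0.4,"ty": 0,"tz": 0,"spin": 0,"hand": 1},{"tx": -0.4,"ty": 0,"tz": 0,"spin": 0,"hand": 1},{"tx": -0.4,"ty": 0,"tz": 0,"spin": 0,"hand": 1},{"tx": -0.4,"ty": 0,"tz": 0,"spin": 0,"hand": 1},{"tx": -0.4,"ty": 0,"tz": 0,"spin": 0,"hand": 1},{"tx": -0.4,"ty": 0,"tz": 0,"spin": 0,"hand": 1},{"tx": -0.4,"ty": 0,"tz": 0,"spin": 0,"hand": 1},{"tx": -0.4,"ty": 0,"tz": 0,"spin": 0,"hand": 1},{"tx": -0.4,"ty": 0,"tz": 0,"spin": 0,"hand": 1},{"tx": -0.4,"ty": 0,"tz": 0,"spin": 0,"hand": 1},{"tx": -0.4,"ty": 0,"tz": 0,"spin": 0,"hand": 1},{"tx": 0,"ty": 0,"tz": 0,"spin": 0,"hand": 1}]'

```text
time: 3.82
position: [0.545, -0.1668, 0.0364]
eef_rot: [-1.311, 2.854, -0.0]
contact_force: [-0.4, -0.3, 0.4]
finger_gap: 0.002
gripper_force: 0.0
```

```bash
cat > puck.py <<'E'
from h import *
C=np.array([567.05,-68.5]); a=np.radians(4.34); M=np.array([[np.cos(a),np.sin(a)],[-np.sin(a),np.cos(a)]])
def mf(p): return M@(np.array(p)[:2]-C)
s=robot.sense(); print("t",round(s["time"],2),"tool meter",mf(s["position"]*1000).round(1),"z",s["position"][2].round(4),"F",s["contact_force"].round(2))
for n in("scene","side"):
    c=robot.read_camera(n); P=cloud(c); h=cv2.cvtColor(c["img"],cv2.COLOR_BGR2HSV)
    X=(P[...,:2]*1000-C)@M.T
    m=((P[...,2]>.034)&(P[...,2]<.049)&(X[...,0]>-75)&(X[...,0]<48)&(X[...,1]<98)&(h[...,2]>60)&(X[...,1]>-160)).astype(np.uint8)*255
    m[(X[...,0]<-38)&(X[...,1]>60)]=0
    k,l,st,ce=cv2.connectedComponentsWithStats(m)
    for i in np.argsort(-st[1:,4])[:2]+1:
        if st[i,4]<30: continue
        cc=max(cv2.findContours((l==i).astype(np.uint8),cv2.RETR_EXTERNAL,cv2.CHAIN_APPROX_NONE)[0],key=len)[:,0]
        (q,r)=cv2.minEnclosingCircle((cast(c,cc,.044)[:,:2]*1000).astype(np.float32))
        print(n,"px",ce[i].round(),st[i,4],"meter",mf(q).round(1),"r",round(r,1),"z",np.median(P[l==i][:,2]).round(4),"V",h[l==i][:,2].mean().round())
E
python3 puck.py; python3 look.py a3
```

```text
t 3.82 tool meter [-29.4 -96.4] z 0.0364 F [-0.42 -0.35  0.35]
scene px [225. 257.] 366 meter [ -4. -78.] r 25.4 z 0.045 V 109.0
side px [333. 264.] 111 meter [-24.7 -72.4] r 19.7 z 0.0429 V 99.0
3.92 [ 0.5444 -0.1672  0.0362] [-0.32  0.72  0.87]
```

View pics/a3.png

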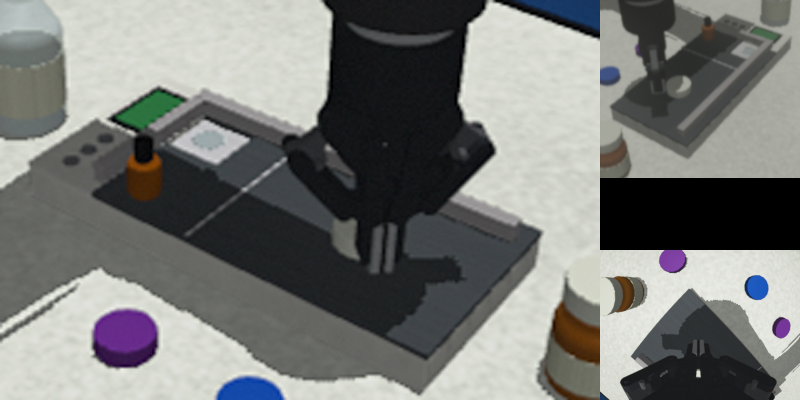

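The puck is centred ahead of the finger face and moving up the diagonal. In the scene panel it sits at about (680,85). I'll continue to the rail.

carry_out --series '[{"tx": -0.4,"ty": 0,"tz": 0,"spin": 0,"hand": 1},{"tx": -0.4,"ty": 0,"tz": 0,"spin": 0,"hand": 1},{"tx": -0.4,"ty": 0,"tz": 0,"spin": 0,"hand": 1},{"tx": -0.4,"ty": 0,"tz": 0,"spin": 0,"hand": 1},{"tx": -0.4,"ty": 0,"tz": 0,"spin": 0,"hand": 1},{"tx": -0.4,"ty": 0,"tz": 0,"spin": 0,"hand": 1},{"tx": -0.4,"ty": 0,"tz": 0,"spin": 0,"hand": 1},{"tx": -0.4,"ty": 0,"tz": 0,"spin": 0,"hand": 1},{"tx": -0.4,"ty": 0,"tz": 0,"spin": 0,"hand": 1},{"tx": -0.4,"ty": 0,"tz": 0,"spin": 0,"hand": 1},{"tx": -0.4,"ty": 0,"tz": 0,"spin": 0,"hand": 1},{"tx": -0.4,"ty": 0,"tz": 0,"spin": 0,"hand": 1},{"tx": -0.4,"ty": 0,"tz": 0,"spin": 0,"hand": 1},{"tx": -0.3,"ty": 0,"tz": 0,"spin": 0,"hand": 1},{"tx": 0,"ty": 0,"tz": 0,"spin": 0,"hand": 1}]'

```text
time: 5.32
position: [0.5805, -0.1252, 0.0362]
eef_rot: [1.311, -2.855, -0.0]
contact_force: [0.0, 0.0, -0.0]
finger_gap: 0.001
gripper_force: 0.0
```

```bash
python3 puck.py
python3 - <<'E'
from h import *
a=robot.read_camera("scene")["img"][190:310,190:340]; b=robot.read_camera("side")["img"][190:290,240:390]
o=np.zeros((400,800,3),np.uint8); o[:320,:400]=cv2.resize(a,(400,320),interpolation=cv2.INTER_CUBIC); o[:267,400:]=cv2.resize(b,(400,267),interpolation=cv2.INTER_CUBIC)
cv2.imwrite("pics/a4.png",cv2.convertScaleAbs(o,alpha=1.5))
E
```

```text
t 5.32 tool meter [  9.1 -57.6] z 0.0362 F [ 0.01  0.   -0.02]
scene px [254. 252.] 306 meter [ 33.4 -39.3] r 26.3 z 0.0452 V 107.0
side px [326. 243.] 116 meter [ 15. -33.] r 20.7 z 0.0436 V 98.0
```

View pics/a4.png

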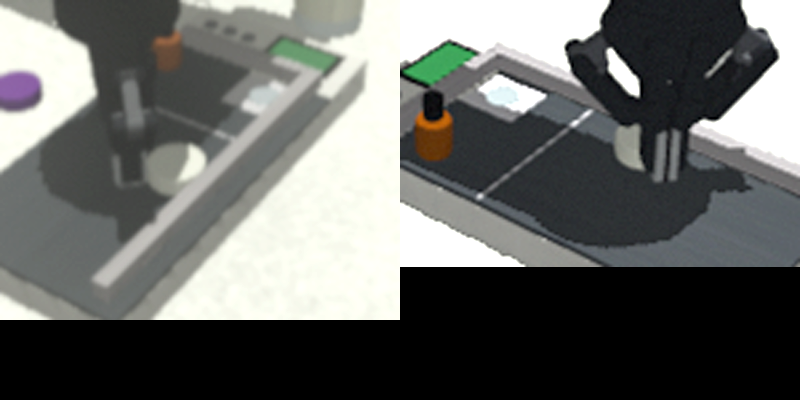

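The puck at about (178,168) is at the rail or within a couple of mm of it, well short of the line. I'll press a few mm more on the diagonal, then slide along the rail.

carry_out --series '[{"tx": -0.3,"ty": 0,"tz": 0,"spin": 0,"hand": 1},{"tx": -0.3,"ty": 0,"tz": 0,"spin": 0,"hand": 1},{"tx": -0.28,"ty": 0.28,"tz": 0,"spin": 0,"hand": 1},{"tx": -0.28,"ty": 0.28,"tz": 0,"spin": 0,"hand": 1},{"tx": -0.28,"ty": 0.28,"tz": 0,"spin": 0,"hand": 1},{"tx": -0.28,"ty": 0.28,"tz": 0,"spin": 0,"hand": 1}]'

```text
time: 6.02
position: [0.5833, -0.1046, 0.0364]
eef_rot: [-1.311, 2.854, -0.0]
contact_force: [-0.4, 0.3, 0.2]
finger_gap: -0.002
gripper_force: 0.2
```

```bash
python3 puck.py
python3 - <<'E'
from h import *
a=robot.read_camera("scene")["img"][190:280,220:320]; b=robot.read_camera("side")["img"][190:290,240:390]
o=np.zeros((400,800,3),np.uint8); o[:360,:400]=cv2.resize(a,(400,360),interpolation=cv2.INTER_CUBIC); o[:267,400:]=cv2.resize(b,(400,267),interpolation=cv2.INTER_CUBIC)
cv2.imwrite("pics/a5.png",cv2.convertScaleAbs(o,alpha=1.5))
E
```

```text
t 6.02 tool meter [ 13.5 -37.2] z 0.0364 F [-0.37  0.3   0.15]
scene px [263. 245.] 284 meter [ 30.9 -16.1] r 26.3 z 0.0452 V 102.0
side px [315. 238.] 163 meter [ 19. -10.] r 24.5 z 0.0436 V 102.0
```

View pics/a5.png

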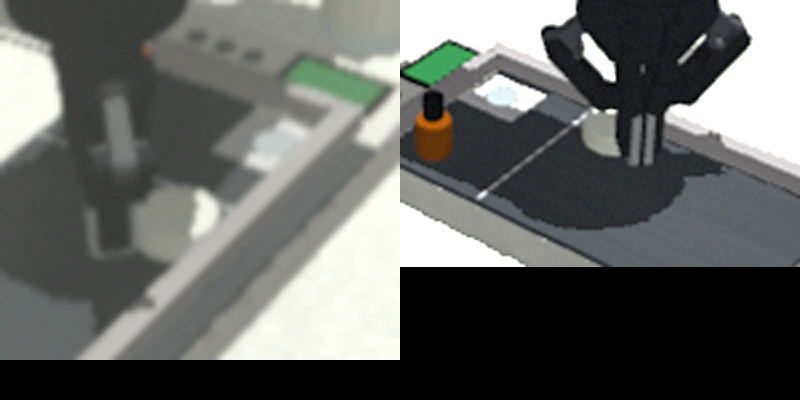

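The puck is against the rail with its centre about 30 mm before the line. I'll slide it on.

carry_out --series '[{"tx": -0.28,"ty": 0.3,"tz": 0,"spin": 0,"hand": 1},{"tx": -0.28,"ty": 0.3,"tz": 0,"spin": 0,"hand": 1},{"tx": -0.28,"ty": 0.3,"tz": 0,"spin": 0,"hand": 1},{"tx": -0.28,"ty": 0.3,"tz": 0,"spin": 0,"hand": 1},{"tx": -0.28,"ty": 0.3,"tz": 0,"spin": 0,"hand": 1},{"tx": -0.28,"ty": 0.3,"tz": 0,"spin": 0,"hand": 1},{"tx": -0.28,"ty": 0.3,"tz": 0,"spin": 0,"hand": 1},{"tx": -0.28,"ty": 0.3,"tz": 0,"spin": 0,"hand": 1},{"tx": -0.28,"ty": 0.3,"tz": 0,"spin": 0,"hand": 1},{"tx": -0.28,"ty": 0.3,"tz": 0,"spin": 0,"hand": 1},{"tx": -0.28,"ty": 0.3,"tz": 0,"spin": 0,"hand": 1},{"tx": -0.28,"ty": 0.3,"tz": 0,"spin": 0,"hand": 1},{"tx": -0.28,"ty": 0.3,"tz": 0,"spin": 0,"hand": 1},{"tx": -0.28,"ty": 0.3,"tz": 0,"spin": 0,"hand": 1},{"tx": -0.28,"ty": 0.28,"tz": 0,"spin": 0,"hand": 1},{"tx": -0.28,"ty": 0.28,"tz": 0,"spin": 0,"hand": 1}]'

```text
time: 7.55
position: [0.5759, -0.0399, 0.0363]
eef_rot: [1.311, -2.855, -0.0]
contact_force: [-0.6, -0.7, 1.0]
finger_gap: 0.001
gripper_force: 0.5
```

```bash
python3 puck.py
python3 - <<'E'
from h import *
a=robot.read_camera("scene")["img"][180:270,240:340]; b=robot.read_camera("side")["img"][190:290,220:370]
o=np.zeros((400,800,3),np.uint8); o[:360,:400]=cv2.resize(a,(400,360),interpolation=cv2.INTER_CUBIC); o[:267,400:]=cv2.resize(b,(400,267),interpolation=cv2.INTER_CUBIC)
cv2.imwrite("pics/a6.png",cv2.convertScaleAbs(o,alpha=1.4))
E
```

```text
t 7.55 tool meter [11.  27.9] z 0.0363 F [-0.55 -0.71  1.04]
scene px [281. 227.] 250 meter [33.5 47.7] r 26.5 z 0.0456 V 104.0
side px [284. 225.] 109 meter [18.4 52.9] r 24.2 z 0.0432 V 104.0
```

View pics/a6.png

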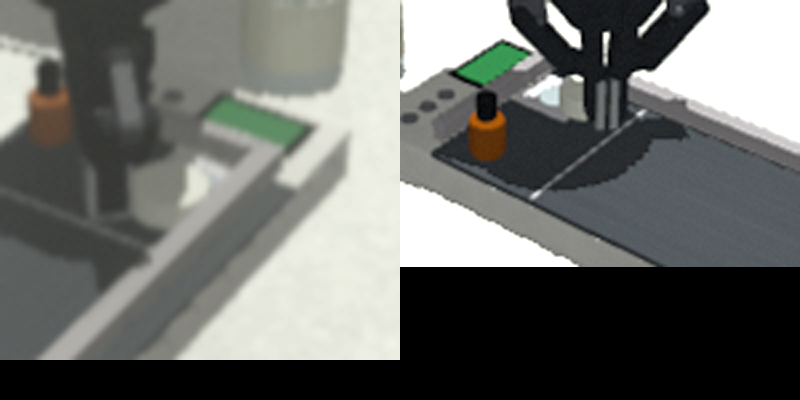

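The puck is still on the rail and past the line, about 27 mm short of the end. That was my tenth picture, so from here I rely on numbers.

carry_out --series '[{"tx": -0.21,"ty": 0.21,"tz": 0,"spin": 0,"hand": 1},{"tx": -0.21,"ty": 0.21,"tz": 0,"spin": 0,"hand": 1},{"tx": -0.21,"ty": 0.21,"tz": 0,"spin": 0,"hand": 1},{"tx": -0.21,"ty": 0.21,"tz": 0,"spin": 0,"hand": 1},{"tx": -0.21,"ty": 0.21,"tz": 0,"spin": 0,"hand": 1},{"tx": -0.21,"ty": 0.21,"tz": 0,"spin": 0,"hand": 1},{"tx": -0.21,"ty": 0.21,"tz": 0,"spin": 0,"hand": 1},{"tx": -0.14,"ty": 0.14,"tz": 0,"spin": 0,"hand": 1},{"tx": 0,"ty": 0,"tz": 0,"spin": 0,"hand": 1}]'

```text
time: 8.5
position: [0.5744, -0.0171, 0.0363]
eef_rot: [-1.311, 2.855, -0.0]
contact_force: [-0.4, -0.7, 1.1]
finger_gap: 0.002
gripper_force: 0.0
```

```bash
cat > h2.py <<'E'
from puck import *
for n in("scene","side"):
    c=robot.read_camera(n); P=cloud(c); X=(P[...,:2]*1000-C)@M.T; V=c["img"].min(2)
    m=(abs(X[...,0]-30)<16)&(X[...,1]>50)&(X[...,1]<97)&(P[...,2]<.05)
    for y in range(50,97,6):
        q=m&(X[...,1]>=y)&(X[...,1]<y+6)
        if q.sum()>3: print(n,y,q.sum(),"z mm",np.percentile(P[q][:,2]*1000,[10,50,90]).round(1),"V",np.median(V[q]))
E
python3 h2.py
```

```text
t 8.5 tool meter [11.2 50.7] z 0.0363 F [-0.42 -0.68  1.09]
scene px [287. 222.] 214 meter [32.1 66.7] r 25.0 z 0.0415 V 105.0
side px [274. 222.] 93 meter [18.2 73.9] r 21.3 z 0.0397 V 106.0
scene 50 32 z mm [30.7 33.7 42. ] V 74.5
scene 56 65 z mm [30.3 37.6 42. ] V 86.0
scene 62 25 z mm [40.9 41.8 42.9] V 85.0
scene 68 31 z mm [40.8 41.7 43.1] V 85.0
scene 74 28 z mm [40.9 41.6 42.9] V 85.0
scene 80 31 z mm [40.9 41.7 42.5] V 86.0
scene 86 24 z mm [41.1 41.9 42.8] V 106.5
scene 92 4 z mm [40.5 40.9 41.5] V 99.0
side 62 7 z mm [25.8 28.1 30.5] V 90.0
side 68 10 z mm [27.7 38.7 40.2] V 88.0
side 74 13 z mm [38.9 39.9 41.4] V 80.0
side 80 23 z mm [38.6 40.5 41.3] V 90.0
side 86 31 z mm [31.3 40.2 41.5] V 90.0
side 92 13 z mm [26.1 27.1 39.4] V 87.0
```

The puck's top fell by 4 mm, from 45.4 to 41.5 mm in the scene view and 43.4 to 39.7 mm in the side view. It is level across its width, so it has dropped in. I'll back off and lift.

carry_out --series '[{"tx": 0.3,"ty": 0,"tz": 0,"spin": 0,"hand": 1},{"tx": 0.5,"ty": 0,"tz": 0,"spin": 0,"hand": 1},{"tx": 1,"ty": 0,"tz": 0,"spin": 0,"hand": 1},{"tx": 1,"ty": 0,"tz": -0.5,"spin": 0,"hand": 1},{"tx": 0.5,"ty": 0,"tz": -2,"spin": 0,"hand": 1},{"tx": 0,"ty": 0,"tz": -3,"spin": 0,"hand": 1},{"tx": 0,"ty": 0,"tz": -4,"spin": 0,"hand": 1},{"tx": 2,"ty": 0,"tz": -3,"spin": 0,"hand": 1},{"tx": 4,"ty": 0,"tz": -2,"spin": 0,"hand": 1},{"tx": 4,"ty": 0,"tz": -2,"spin": 0,"hand": 1},{"tx": 4,"ty": 0,"tz": 0,"spin": 0,"hand": 1},{"tx": 4,"ty": 0,"tz": 0,"spin": 0,"hand": 1},{"tx": 0,"ty": 0,"tz": 0,"spin": 0,"hand": 1},{"tx": 0,"ty": 0,"tz": 0,"spin": 0,"hand": 1}]'

```text
time: 9.87
position: [0.437, -0.1767, 0.1993]
eef_rot: [-1.305, 2.856, -0.001]
contact_force: [0.4, 0.4, 0.2]
finger_gap: -0.003
gripper_force: 0.0
```

```bash
python3 h2.py
python3 - <<'E'
from puck import *
c=robot.read_camera("side"); P=cloud(c); X=(P[...,:2]*1000-C)@M.T
q=(P[...,2]>.055)&(P[...,2]<.08)&(abs(X[...,0]+55)<25)&(abs(X[...,1]-78)<25); print("vial",q.sum(),X[q].mean(0) if q.any() else 0, P[q][:,2].max() if q.any() else 0)
E
```

```text
t 9.87 tool meter [-137.9  -98. ] z 0.1993 F [0.43 0.42 0.16]
scene px [287. 222.] 211 meter [35.4 68.1] r 24.0 z 0.0416 V 142.0
side px [280. 222.] 252 meter [20.3 69.3] r 23.3 z 0.0399 V 187.0
scene 50 31 z mm [31.3 31.9 38.5] V 82.0
scene 56 66 z mm [30.3 38.2 42. ] V 108.0
scene 62 35 z mm [40.6 41.7 42.8] V 145.0
scene 68 27 z mm [40.8 41.6 42.6] V 145.0
scene 74 31 z mm [40.8 42.  42.8] V 145.0
scene 80 24 z mm [41.1 41.9 42.8] V 144.0
scene 86 24 z mm [40.6 41.6 42.5] V 134.5
scene 92 6 z mm [41.1 41.9 42.2] V 111.5
side 50 36 z mm [29.6 30.3 36.3] V 92.0
side 56 73 z mm [27.2 35.9 40.6] V 127.0
side 62 49 z mm [30.1 39.9 41. ] V 194.0
side 68 37 z mm [38.5 40.1 41.4] V 195.0
side 74 33 z mm [39.2 40.4 41.1] V 195.0
side 80 31 z mm [39.3 40.7 41.8] V 195.0
side 86 33 z mm [27.  39.4 41.1] V 186.0
side 92 14 z mm [26.4 32.8 40.2] V 167.5
t 10.07 tool meter [-135.3  -96.2] z 0.1986 F [-0.18  0.1  -1.05]
scene px [287. 222.] 215 meter [32.3 67.5] r 25.2 z 0.0416 V 141.0
side px [280. 221.] 255 meter [19.8 70.6] r 24.7 z 0.04 V 187.0
vial 145 [-55.60425269  68.00864652] 0.07540694215157967
```

```bash
python3 -c "
from rig import robot; print(robot.finish_job())"
```

```text
the job is handed in; nothing more can be done
None
```

I pushed the white puck against the rail before the line and slid it along into the corner pocket, where depth readings show it dropped 4 mm and lies flat. The job is handed in at about 10 s, with the arm clear, the vial still standing, and the jar and bottle not re-measured at the end.

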